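# Set framed glass panes to dry on a jeweller's leaning rack

### The arm

A 6-joint arm with a two-finger parallel gripper is mounted at the origin on the work surface. World frame = base frame: x ahead of the robot, y to its left, z up, the work surface at z = 0. Lengths are in m, angles in rad, forces in N, time in s.
With the tool pointing down it reaches from about 0.425 to 0.95 m from the base axis. Payload 3.5 kg.
Tool frame: the origin (TCP) lies on the centre line of the jaws, within the pads' length; the fingertips stand 17 mm ahead of it and the grasp point (between the pads) lies 2 mm behind it; z points along the fingers, y is the line along which they close (so a half turn about z gives the same grasp; the last joint's range is limited). The gripper opens to 85 mm and grips with 20 to 120 N. Pads are 22 mm wide; open, the fingers measure 114 mm over their backs; the gripper's body (76 mm by 85 mm) begins 54 mm behind the grasp point. The pads swing forward as they close: fully open they stand 13 mm farther back than shut.
Start: joints at [1.166, 0.286, 1.577, -0, 1.279, -0.15], TCP at [0.17, 0.653, 0.248] pointing down, gripper open.
Joint ranges: [-2.77, 2.77], [-0.9, 2.22], [0.21, 2.48], [-1.53, 4.67], [0.24, 2.81], [-2.84, 2.84]. Speed limits (rad/s): [2.79, 2.79, 3.14, 3.14, 3.14, 3.14].

### API

Orientations are given as a unit quaternion [x, y, z, w].
In Python, from plant import ctrl gives the robot as it stands. The module is installed in compiled form; this text tells all that it offers.
- The arm moves only by the tool drive_tool, never from a script. Its argument "moves" is a list of rows, each a list of 3 entries, a list of its own where there are three numbers: the turn, a rotation vector about the tool's x, y, z in rad, then the shift along the tool's x, y, z in m, then the finger opening in m, from 0 to 0.0854. A call has 1 to 5 rows; each row shifts and turns the commanded pose from where the row before left it, along the tool's axes as they then stand; what a row does not reach is not made up. A row lasts 1/8 s, in which the tool goes at most 62.5 mm and 10.7 degrees, less where a joint would pass 70% of its speed; a pose out of reach is approached as far as the arm can. A call with a gripper value outside its range is refused whole. The fingers move at their own pace and stop on an object; "grip_force" is the grip in N (left out, the last holds). Time passes only in rows, so rows that do not move let the fingers close. It gives the time, the measured TCP pose, the force, the opening and the grip force at its end, in the units of the state.
- ctrl.get_state(): the state, without advancing time (a new reading comes with each control period).
- ctrl.read_camera(name): name is "scene" or "top" or "wrist"; returns a dict with "image" (420x560x3 uint8, red, green, blue), "fx", "fy", "cx", "cy" (pixels), "R" (3x3) and "t" (3): a world point X has camera coordinates R X + t. Camera axes: x right, y down, z forward; pixel columns grow to the right and rows downward; lengths in m; the calibration is good to about 2 mm. A picture is of the moment at which its call begins. There is no depth.
- ctrl.sign_off(): hands the job in; it is judged then, once.
The state is a dict: "time": time; "qpos": joint angles; "dq": joint speeds; "joint_efforts": joint torques, N m; "eef_pos": TCP position; "tcp_rot": TCP orientation; "contact_force": force on the tool from outside, world axes, zero at the start; "wrist_torque": the same for the moment, N m; "opening": opening from 0.0 (shut) to 1.0 (fully open); "finger_force": force on a finger pad.
Only numpy, scipy, OpenCV 4.12 (cv2) and the standard library are available. Lean on these libraries where they do the work, as an engineer would, in place of code of your own. Each camera call takes 0.05 s, during which the arm holds its last target. There are 200 camera calls.

### The job

Get the display-case panes drying: first push a soft orange sleeve fully down onto each of the rack's three posts, then take every framed glass pane out of the storage stand and lean it in front of a sleeve of its own, foot on the yellow line and top resting back on the sleeve, so that it leans back about 20 degrees from upright, squarely, and stays put by itself. When all the panes are leaning, throw the red switch lever over to start the blower, and leave the tape dispenser, jar and hammer where they are.

Things in the scene. Friction and masses are not known exactly. Their poses are not given: they have to be found in the camera images.
- rack: Fixed drying rack, origin on the bench under the middle post, z up. Posts in a row along its y at y = -95, 0, 95 mm, x = 0. Board x -50..100, y -145..145 mm, black rubber top at z = 15 mm. Panes stand on its +x side (away from the robot) on a yellow line 16 mm wide along y at x = 58 mm; their tops lean towards -x (towards the robot) onto the sleeves.
- stand: Fixed wooden storage stand for panes. Origin: on the bench under its centre; z up. Base 190 mm along x, 100 mm along y, 12 mm thick. Three slots run along its y, at x = -65, 0 and 65 mm, each between two ribs: 14 mm wide, ribs 8 mm thick, from z = 12 to 52 mm; end cheeks at y = 42 to 50 mm either side, 52 mm high; open at the top.
- switch (a joint): Red switch lever on a small grey box fixed beside the stand (yaw as the stand). 0 = off, leaning 0.5 rad to the stand's -x side (towards the robot) from upright; 1.0 rad = fully over, leaning 0.5 rad to +x. Stays where it is left; under about 5 N at the tip moves it.
- switch_tip (a point): The end of the switch lever, 55 mm from its pivot; the pivot axis is parallel to the stand's y. Pushing the tip towards the stand's +x raises the joint value. The tip's frame tilts with the lever.
- seat1 (a point): Centre of the flat shoulder of post 1, where a seated sleeve's underside rests; axes as the rack, z 60 mm over the bench. Below it a wooden pillar, 42 mm diameter; above it a bare steel shaft, 20 mm diameter, 44 mm long, its top 6 mm tapered to 12 mm. A seated sleeve's top is 110 mm over the bench.
- foot1 (a point): Middle of the yellow line in front of post 1, on the rubber (58 mm from the post axis, 15 mm over the bench); axes as the rack. A pane whose lower back edge stands here and whose back face rests on the top front rim of the seated sleeve (23 to 25 mm in front of the post axis, 95 mm over the rubber) leans 20 degrees.
- seat2 (a point): Centre of the flat shoulder of post 2, where a seated sleeve's underside rests; axes as the rack, z 60 mm over the bench. Below it a wooden pillar, 42 mm diameter; above it a bare steel shaft, 20 mm diameter, 44 mm long, its top 6 mm tapered to 12 mm. A seated sleeve's top is 110 mm over the bench.
- foot2 (a point): Middle of the yellow line in front of post 2, on the rubber (58 mm from the post axis, 15 mm over the bench); axes as the rack. A pane whose lower back edge stands here and whose back face rests on the top front rim of the seated sleeve (23 to 25 mm in front of the post axis, 95 mm over the rubber) leans 20 degrees.
- seat3 (a point): Centre of the flat shoulder of post 3, where a seated sleeve's underside rests; axes as the rack, z 60 mm over the bench. Below it a wooden pillar, 42 mm diameter; above it a bare steel shaft, 20 mm diameter, 44 mm long, its top 6 mm tapered to 12 mm. A seated sleeve's top is 110 mm over the bench.
- foot3 (a point): Middle of the yellow line in front of post 3, on the rubber (58 mm from the post axis, 15 mm over the bench); axes as the rack. A pane whose lower back edge stands here and whose back face rests on the top front rim of the seated sleeve (23 to 25 mm in front of the post axis, 95 mm over the rubber) leans 20 degrees.
- pane1: Glass pane in a black frame, 10 mm thick (x), 70 mm wide (y), 170 mm tall (z), about 0.26 kg; origin: centre of its lower edge face. Starts upright in a slot of the stand. One pane may be absent.
- pane2: Glass pane in a brass frame, 10 mm thick (x), 70 mm wide (y), 170 mm tall (z), about 0.26 kg; origin: centre of its lower edge face. Starts upright in a slot of the stand. One pane may be absent.
- pane3: Glass pane in a white frame, 10 mm thick (x), 70 mm wide (y), 170 mm tall (z), about 0.26 kg; origin: centre of its lower edge face. Starts upright in a slot of the stand. One pane may be absent.
- sleeve1: Orange sleeve (short tube): outer diameter 50 mm, bore 24 mm, 50 mm tall, about 60 g; origin: centre of its underside, z along the bore. Starts standing on the bench. All three are alike.
- sleeve2: Orange sleeve (short tube): outer diameter 50 mm, bore 24 mm, 50 mm tall, about 60 g; origin: centre of its underside, z along the bore. Starts standing on the bench. All three are alike.
- sleeve3: Orange sleeve (short tube): outer diameter 50 mm, bore 24 mm, 50 mm tall, about 60 g; origin: centre of its underside, z along the bore. Starts standing on the bench. All three are alike.
- dispenser: Blue tape dispenser, 75 x 45 x 80 mm, origin under its centre. Leave alone.
- jar: Amber jar, 60 mm diameter, 70 mm tall, origin under its centre. Leave alone.
- hammer: Bench hammer lying down, about 250 mm long. Leave alone.
Things that resemble listed ones, but are neither listed nor needed, are in the scene too. What is shaped like the sleeve3 but turquoise is not meant. Leave any pink look-alike of the pane1 alone.

How it is judged:
On the way, in this order (a step that is already met when the one before it is completed fails the run):
1. a sleeve is fully down on each of the three posts (((horizontal distance between sleeve1 and seat1 below 0.006 m and z of sleeve1 in the frame of seat1 between -0.004 and 0.004 m) or (horizontal distance between sleeve1 and seat2 below 0.006 m and z of sleeve1 in the frame of seat2 between -0.004 and 0.004 m) or (horizontal distance between sleeve1 and seat3 below 0.006 m and z of sleeve1 in the frame of seat3 between -0.004 and 0.004 m)) and ((horizontal distance between sleeve2 and seat1 below 0.006 m and z of sleeve2 in the frame of seat1 between -0.004 and 0.004 m) or (horizontal distance between sleeve2 and seat2 below 0.006 m and z of sleeve2 in the frame of seat2 between -0.004 and 0.004 m) or (horizontal distance between sleeve2 and seat3 below 0.006 m and z of sleeve2 in the frame of seat3 between -0.004 and 0.004 m)) and ((horizontal distance between sleeve3 and seat1 below 0.006 m and z of sleeve3 in the frame of seat1 between -0.004 and 0.004 m) or (horizontal distance between sleeve3 and seat2 below 0.006 m and z of sleeve3 in the frame of seat2 between -0.004 and 0.004 m) or (horizontal distance between sleeve3 and seat3 below 0.006 m and z of sleeve3 in the frame of seat3 between -0.004 and 0.004 m))), for 0.2 s.
2. every pane leans on a seated sleeve at the set angle, released (all of step 1 and angle between pane1's own z axis and vertical between 0.262 and 0.436 rad and angle between the y axis of each of pane1, pane2, pane3 and the y axis of rack, either way round below 0.21 rad and x of pane1 in the frame of rack between 0.045 and 0.085 m and z of each of pane1, pane2, pane3 in the frame of rack below 0.023 m and (y of pane1 in the frame of foot1 between -0.02 and 0.02 m or y of pane1 in the frame of foot2 between -0.02 and 0.02 m or y of pane1 in the frame of foot3 between -0.02 and 0.02 m) and (contact force between pane1 and sleeve1 above 0.05 N or contact force between pane1 and sleeve2 above 0.05 N or contact force between pane1 and sleeve3 above 0.05 N) and linear speed of each of pane1, pane2, pane3 below 0.02 m/s and contact force between each of pane1, pane2, pane3 and the fingers below 0.05 N and angle between pane2's own z axis and vertical between 0.262 and 0.436 rad and x of pane2 in the frame of rack between 0.045 and 0.085 m and (y of pane2 in the frame of foot1 between -0.02 and 0.02 m or y of pane2 in the frame of foot2 between -0.02 and 0.02 m or y of pane2 in the frame of foot3 between -0.02 and 0.02 m) and (contact force between pane2 and sleeve1 above 0.05 N or contact force between pane2 and sleeve2 above 0.05 N or contact force between pane2 and sleeve3 above 0.05 N) and angle between pane3's own z axis and vertical between 0.262 and 0.436 rad and x of pane3 in the frame of rack between 0.045 and 0.085 m and (y of pane3 in the frame of foot1 between -0.02 and 0.02 m or y of pane3 in the frame of foot2 between -0.02 and 0.02 m or y of pane3 in the frame of foot3 between -0.02 and 0.02 m) and (contact force between pane3 and sleeve1 above 0.05 N or contact force between pane3 and sleeve2 above 0.05 N or contact force between pane3 and sleeve3 above 0.05 N)), for 0.3 s.
3. the blower switch is thrown over (value of joint switch above 0.8 rad), for 0.1 s.
At the end, for the whole second after the job is handed in: All sleeves fully down on posts (4 mm). Every pane, released and still, stands on the rubber at the yellow line, within 20 mm of a post's centre sideways, square within 12 degrees, resting on a sleeve at 15 to 25 degrees from upright. Switch past 0.8 rad (all of step 2 and value of joint switch above 0.8 rad); the robot touches nothing.
It fails at once if a bystander is moved more than 25 mm (distance of any of dispenser, jar, hammer from where it was at the start of the episode above 0.025 m).
Of pane1, pane2, pane3 only 2 to 3 are there at a start; the rules pass over those that are not, and their reading is None.
At some moment in a run one of sleeve1, sleeve2, sleeve3 may be knocked a few centimetres aside while the robot is not near it.
It also fails if it takes over 208 s, if anything falls off the work surface, if the arm or the gripper's body presses on something with over 40 N, if the wrist force passes 120 N, or if a joint passes its speed limit or range.

## Working session

There is one attempt and no reset: what is moved stays moved. The work goes in short steps, Python scripts to look and compute and a tool call to move; the robot and the scene stay as the last step left them, time stands still between calls to the robot, and variables do not carry over. Pictures are saved under pics/ and viewed, at most 14 in all, crops included, and the job is handed in when it is done.

Besides the shell and the picture viewer there is one more tool, called as name(argument=value, ...), one argument or row to a line, values as JSON. drive_tool: Moves the arm, as the interface text tells. Its arguments: {"type":"object","properties":{"moves":{"type":"array","items":{"type":"array"}},"grip_force":{"type":"number"}},"required":["moves"]}

```bash
mkdir -p pics
cat > h.py <<'E'
import numpy as np, cv2
from plant import ctrl
from scipy.spatial.transform import Rotation as Ro
def shot(name,fn):
    c=ctrl.read_camera(name); cv2.imwrite(f'pics/{fn}.png',c['image'][:,:,::-1]); np.savez(f'pics/{fn}.npz',**c); return c
def load(fn): return dict(np.load(f'pics/{fn}.npz'))
def ray(c,u,v):
    d=np.array([(u-c['cx'])/c['fx'],(v-c['cy'])/c['fy'],1.]); R=c['R']; return -R.T@c['t'], R.T@d
def atz(c,u,v,z):
    o,d=ray(c,u,v); return o+d*(z-o[2])/d[2]
def proj(c,X):
    p=c['R']@np.array(X)+c['t']; return c['fx']*p[0]/p[2]+c['cx'], c['fy']*p[1]/p[2]+c['cy']
def st():
    s=ctrl.get_state(); R=Ro.from_quat(s['tcp_rot']); return s,np.array(s['eef_pos']),R
E
python3 - <<'E'
from h import *
np.set_printoptions(precision=4,suppress=True)
for n in ('scene','top'):
    c=shot(n,n+'0'); print(n,-c['R'].T@c['t'],c['fx'],c['R'])
    im=cv2.resize(c['image'],(800,600),interpolation=cv2.INTER_CUBIC); cv2.imwrite(f'pics/{n}0b.png',im[:,:,::-1])
s,p,R=st(); print(s); print(R.as_matrix())
E
```

```text
scene [1.2746 0.0805 0.603 ] 381.9691761056059 [[-0.1071  0.9941 -0.0142]
 [ 0.608   0.0542 -0.7921]
 [-0.7867 -0.0935 -0.6102]]
top [0.3786 0.0116 1.1017] 430.6498528626248 [[-0.023  -0.9997 -0.0043]
 [-0.982   0.0234 -0.1877]
 [ 0.1877 -0.0001 -0.9822]]
{'time': 0.1, 'qpos': array([ 1.166 ,  0.2871,  1.578 , -0.    ,  1.2786, -0.15  ]), 'dq': array([ 0.0013, -0.0012, -0.0046,  0.0001, -0.0011,  0.0004]), 'joint_efforts': array([  0.0002, -40.7295, -29.37  ,  -0.0002,   0.0034,  -0.    ]), 'eef_pos': array([0.1699, 0.6527, 0.2471]), 'tcp_rot': array([ 0.127 ,  0.9919, -0.001 , -0.0003]), 'contact_force': array([-0.0663,  0.3334, -0.0579]), 'wrist_torque': array([-0.0048, -0.0037, -0.0397]), 'finger_force': 0.0, 'opening': 0.9977718563071178}
[[-0.9677  0.252  -0.0008]
 [ 0.252   0.9677 -0.002 ]
 [ 0.0003 -0.0021 -1.    ]]
```

View pics/top0b.png

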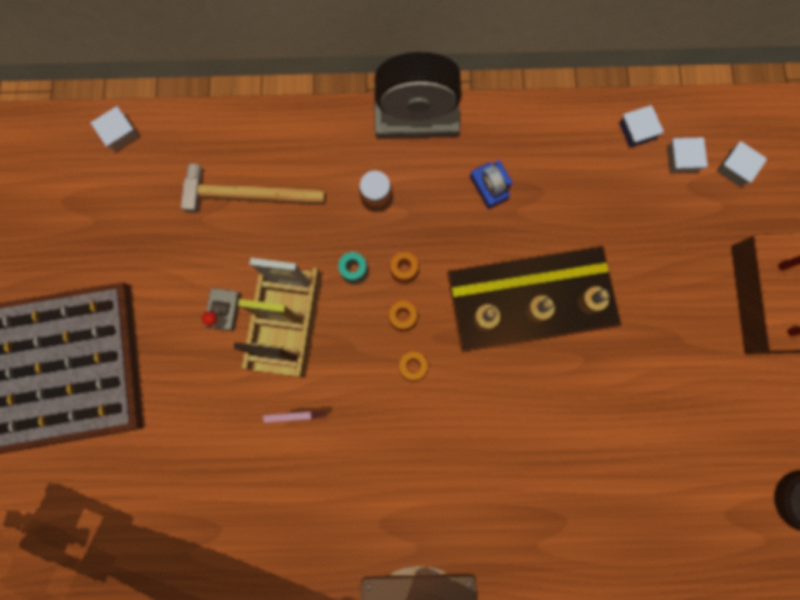

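View pics/scene0b.png

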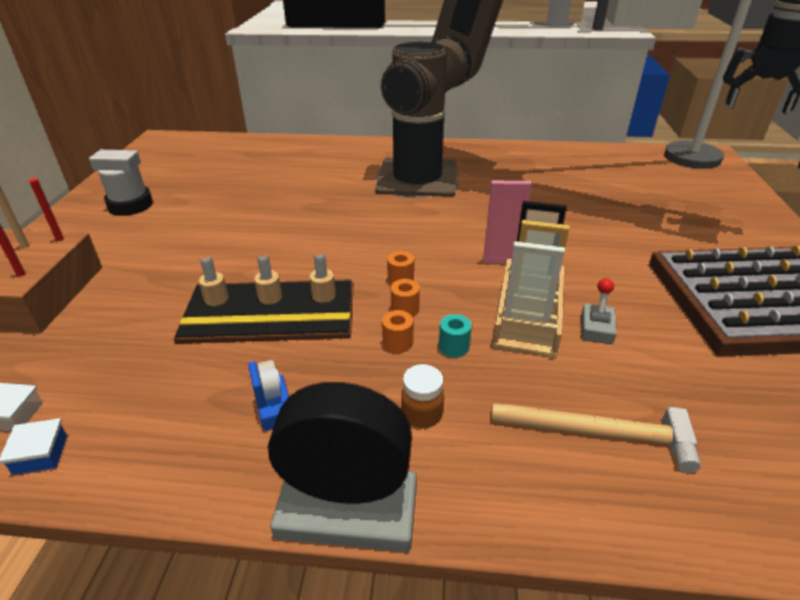

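The top view shows sleeves at about (404,265), (403,315), (413,365), rack posts at (488,316), (543,307), (597,298), all three panes in the stand at left, and the switch ball at (209,318). The pink pane at (288,417) and the turquoise sleeve at (352,266) are decoys. I'll enlarge the middle.

Run:
```python
from h import *
c=load('top0')
im=c['image'][:,:,::-1]
a=im[165:275,240:440]; cv2.imwrite('pics/cropA.png',cv2.resize(a,(800,440),interpolation=cv2.INTER_CUBIC))
b=im[165:275,135:235]; cv2.imwrite('pics/cropB.png',cv2.resize(b,(500,550),interpolation=cv2.INTER_CUBIC))
```

```text
(no output)
```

View pics/cropA.png

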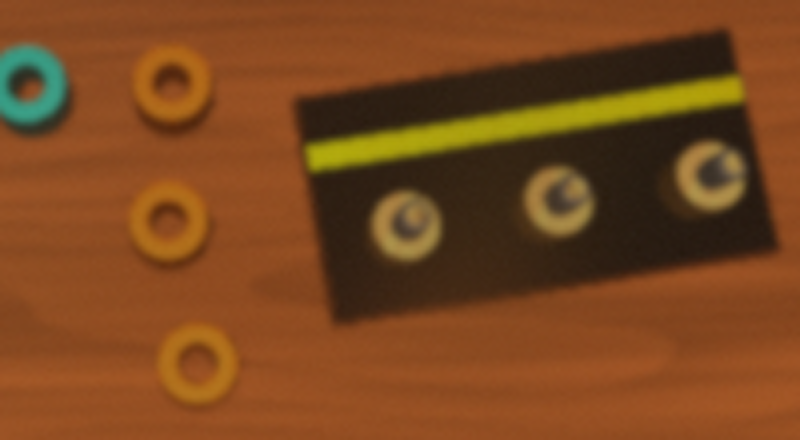

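View pics/cropB.png

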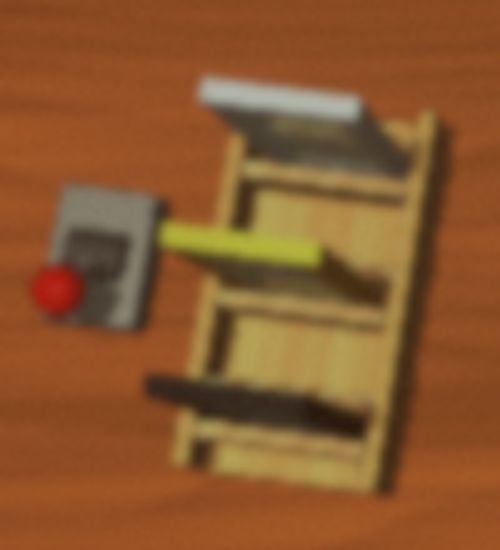

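CropA shows sleeve ring tops at (173,85), (169,221), (197,363), pillar tops at (406,226), (559,201), (711,176), and board corners at (297,99), (728,30), (778,248), (333,323). CropB shows pane tops centred at about (281,98) for white, (241,244) for brass and (228,396) for black, with the red ball at (57,289).

Run:
```python
from h import *
np.set_printoptions(precision=4,suppress=True)
c=load('top0')
A=lambda u,v,z: atz(c,240+(u+.5)/4-.5,165+(v+.5)/4-.5,z)
B=lambda u,v,z: atz(c,135+(u+.5)/5-.5,165+(v+.5)/5-.5,z)
for q in [(173,85),(169,221),(197,363)]: print('sl',A(*q,.05))
P=[A(*q,.06) for q in [(406,226),(559,201),(711,176)]]; print('posts',P, np.linalg.norm(P[1]-P[0]),np.linalg.norm(P[2]-P[1]))
C=[A(*q,.015) for q in [(297,99),(728,30),(778,248),(333,323)]]; print('corn',C,[np.linalg.norm(C[i]-C[i-1]) for i in range(4)])
d=P[0]-P[2]; yr=np.arctan2(-d[0],d[1]); print('yaw posts',yr); 
for a,b in ((0,1),(3,2)):
    d=C[a]-C[b]; print('yaw',np.arctan2(-d[0],d[1]))
R=lambda a:np.array([[np.cos(a),-np.sin(a)],[np.sin(a),np.cos(a)]])
L=[A(306,158,.015),A(743,90,.015)]; print('line',L)
print('centre from corners', np.mean(C,0)[:2]-R(yr)@[.025,0], 'from posts',np.mean(P,0)[:2])
for n,q in dict(white=[(200,77),(360,96),(360,117),(200,101)],brass=[(160,222),(322,242),(322,264),(160,246)],black=[(147,375),(310,397)]).items():
    W=np.array([B(*k,.182) for k in q]); d=W[0]-W[1]; print(n,W.mean(0),np.linalg.norm(d),np.arctan2(-d[0],d[1]))
print('ball',B(57,289,.09),'cheek',B(433,110,.052),B(372,490,.052))
print('box',[B(*k,.03) for k in ((65,185),(160,195),(140,328),(45,320))])
```

```text
sl [0.6155 0.0113 0.05  ]
sl [0.5298 0.0157 0.05  ]
sl [0.4425 0.0007 0.05  ]
posts [array([ 0.5219, -0.1287,  0.06  ]), array([ 0.535 , -0.2229,  0.06  ]), array([ 0.5483, -0.3169,  0.06  ])] 0.09506869233762458 0.09491569926858218
corn [array([ 0.6123, -0.0685,  0.015 ]), array([ 0.6514, -0.3499,  0.015 ]), array([ 0.5084, -0.3697,  0.015 ]), array([ 0.4676, -0.0859,  0.015 ])] [np.float64(0.14569633725264677), np.float64(0.2840818780520131), np.float64(0.14430387501103303), np.float64(0.2866805091227885)]
yaw posts 0.13972820000354125
yaw 0.13813657293406523
yaw 0.1429073913932488
line [array([ 0.5735, -0.0729,  0.015 ]), array([ 0.6113, -0.3562,  0.015 ])]
centre from corners [ 0.5352 -0.222 ] from posts [ 0.5351 -0.2228]
white [0.5945 0.2134 0.182 ] 0.07114273818796844 -0.14454513879605538
brass [0.5302 0.2292 0.182 ] 0.07117953504083312 -0.14730567028359004
black [0.4687 0.2333 0.182 ] 0.07078467370650772 -0.15652412741485502
ball [0.5256 0.3378 0.09  ] cheek [0.6169 0.1653 0.052 ] [0.4295 0.1941 0.052 ]
box [array([0.5874, 0.355 , 0.03  ]), array([0.5811, 0.3067, 0.03  ]), array([0.5136, 0.3148, 0.03  ]), array([0.5188, 0.3626, 0.03  ])]
```

drive_tool(
  moves=[
    [[0,0,-0.127],[0,0,0],0.07],
    [[0,0,-0.128],[0,0,0],0.07],
    [[0,0,0],[-0.034,-0.049,0],0.07],
    [[0,0,0],[-0.034,-0.049,0],0.07],
    [[0,0,0],[-0.034,-0.049,0],0.07],
  ],
  grip_force=30,
)

```text
time: 0.72
eef_pos: [0.2726, 0.5045, 0.2477]
tcp_rot: [-0.0, 1.0, -0.0, -0.0]
contact_force: [0.9, -0.3, -0.8]
opening: 0.817
finger_force: 0.0
```

drive_tool(
  moves=[
    [[0,0,0],[-0.034,-0.049,0],0.07],
    [[0,0,0],[-0.034,-0.049,0],0.07],
    [[0,0,0],[-0.034,-0.049,0],0.07],
    [[0,0,0],[-0.034,-0.049,0],0.07],
    [[0,0,0],[-0.034,-0.049,0],0.07],
  ],
)

```text
time: 1.35
eef_pos: [0.4427, 0.2595, 0.248]
tcp_rot: [-0.0, 1.0, 0.0, -0.0]
contact_force: [1.6, 0.2, -0.2]
opening: 0.823
finger_force: 0.0
```

drive_tool(
  moves=[
    [[0,0,0],[-0.034,-0.049,0],0.07],
    [[0,0,0],[-0.034,-0.049,0],0.07],
    [[0,0,0],[-0.034,-0.049,0],0.07],
    [[0,0,0],[-0.034,-0.049,0],0.07],
    [[0,0,0],[0,0,0],0.07],
  ],
)

```text
time: 1.98
eef_pos: [0.5796, 0.0619, 0.2476]
tcp_rot: [0.003, 1.0, -0.0, -0.0]
contact_force: [-0.8, 0.6, 0.0]
opening: 0.823
finger_force: 0.0
```

Run:
```python
from h import *
c=shot('wrist','w1'); print(-c['R'].T@c['t'],c['R'])
for X in [(.6155,.0113,.05),(.5298,.0157,.05),(.4425,.0007,.05),(.535,-.2225,.104),(.522,-.1286,.104)]: print(proj(c,X))
```

```text
[0.49857888 0.0626503  0.37331354] [[ 0.00603798  0.99998094 -0.00129106]
 [ 0.94826954 -0.00531593  0.31742184]
 [ 0.31740893 -0.00314086 -0.94828356]]
(np.float64(229.14594948935544), np.float64(225.14292536148284))
(np.float64(229.04921079164), np.float64(141.0530872403557))
(np.float64(206.67566957613474), np.float64(39.26104520230112))
(np.float64(-73.54391619334717), np.float64(156.00046938127747))
(np.float64(38.204034321406596), np.float64(138.89430707817667))
```

View pics/w1.png

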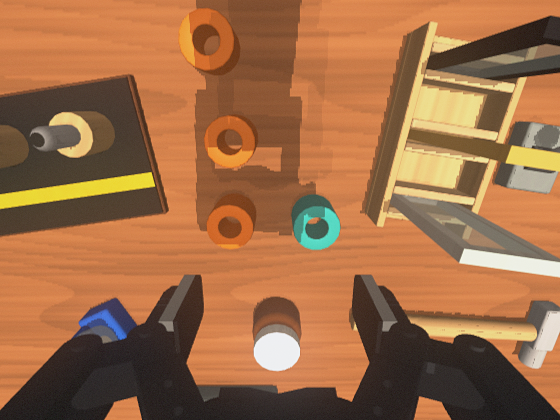

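The wrist view shows the ring tops at (230,226), (230,140) and (207,40), matching the predictions to about 1 px. I'll go down on sleeve 1.

drive_tool(
  moves=[
    [[0,0,0],[-0.018,-0.0255,0],0.07],
    [[0,0,0],[-0.018,-0.0255,0.04],0.07],
    [[0,0,0],[0,0,0.06],0.07],
    [[0,0,0],[0,0,0.055],0.07],
    [[0,0,0],[0,0,0.04],0.07],
  ],
)

```text
time: 2.65
eef_pos: [0.6119, 0.0162, 0.0502]
tcp_rot: [-0.001, 1.0, 0.0, -0.002]
contact_force: [0.2, -0.4, -0.1]
opening: 0.815
finger_force: 0.0
```

drive_tool(
  moves=[
    [[0,0,0],[0,0,0.02],0.07],
    [[0,0,0],[0,0,0],0.04],
    [[0,0,0],[0,0,0],0.04],
    [[0,0,0],[0,0,0],0.04],
    [[0,0,0],[0,0,0],0.04],
  ],
)

```text
time: 3.28
eef_pos: [0.6151, 0.0142, 0.0347]
tcp_rot: [-0.0, 1.0, -0.0, 0.001]
contact_force: [-0.1, 0.3, -1.9]
opening: 0.583
finger_force: 31.2
```

drive_tool(
  moves=[
    [[0,0,0],[0,0,-0.05],0.04],
    [[0,0,0],[0,0,-0.055],0.04],
    [[0,0,0],[0.002,-0.01,-0.035],0.04],
    [[0,0,0],[0.012,-0.055,0],0.04],
    [[0,0,0],[0.012,-0.055,0],0.04],
  ],
)

```text
time: 3.9
eef_pos: [0.5885, -0.1067, 0.1751]
tcp_rot: [-0.001, 1.0, -0.001, 0.001]
contact_force: [0.4, -0.1, -0.3]
opening: 0.586
finger_force: 31.6
```

drive_tool(
  moves=[
    [[0,0,0],[0.012,-0.055,0],0.04],
    [[0,0,0],[0.012,-0.055,0],0.04],
    [[0,0,0],[0.012,-0.055,0],0.04],
    [[0,0,0],[0.0048,-0.046,0],0.04],
    [[0,0,0],[0,0,0],0.04],
  ],
)

```text
time: 4.53
eef_pos: [0.5468, -0.3202, 0.174]
tcp_rot: [0.002, 1.0, -0.001, 0.001]
contact_force: [0.1, 0.7, -1.0]
opening: 0.583
finger_force: 31.6
```

Run:
```python
from h import *
c=shot('wrist','w2')
s,p,R=st(); print(p,s['opening'])
print('post top pred',proj(c,(.5483,-.3166,.104)),'sleeve bottom pred',proj(c,p-[0,0,.0347]))
```

```text
[ 0.54704297 -0.31815097  0.1736821 ] 0.580619089784283
post top pred (np.float64(283.0023698170718), np.float64(241.88330219526205)) sleeve bottom pred (np.float64(281.0315875458697), np.float64(265.0717216126996))
```

View pics/w2.png

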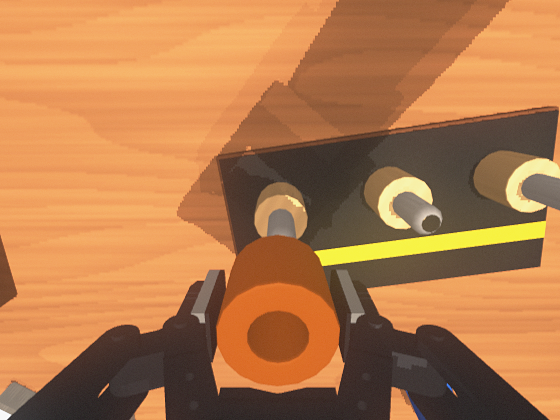

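The sleeve is gripped (bore at (278,335)) and post 3's shaft is right under it at (282,240). I'll lower it.

drive_tool(
  moves=[
    [[0,0,0],[-0.0012,0.0015,0.02],0.04],
    [[0,0,0],[0,0,0.02],0.04],
    [[0,0,0],[0,0,0.02],0.04],
    [[0,0,0],[0,0,0.015],0.04],
    [[0,0,0],[0,0,0.006],0.04],
  ],
)

```text
time: 5.2
eef_pos: [0.5461, -0.317, 0.0928]
tcp_rot: [-0.002, 1.0, -0.002, -0.004]
contact_force: [-16.9, -4.7, 24.6]
opening: 0.585
finger_force: 32.8
```

drive_tool(
  moves=[
    [[0,0,0],[0.001,0,0],0.065],
    [[0,0,0],[0,0,0],0.065],
    [[0,0,0],[0,0,-0.03],0.065],
    [[0,0,0],[0,0,-0.06],0.065],
    [[0,0,0],[0,0,-0.06],0.065],
  ],
)

```text
time: 5.82
eef_pos: [0.5477, -0.3138, 0.2423]
tcp_rot: [-0.001, 1.0, 0.001, -0.001]
contact_force: [0.8, -0.0, 0.3]
opening: 0.762
finger_force: 0.0
```

```bash
cat >> h.py <<'E'
def orange(c,X,r=60):
    """centroid of orange pixels near projected X"""
    h=cv2.cvtColor(c['image'],cv2.COLOR_RGB2HSV); u,v=proj(c,X); return u,v
E
python3 - <<'E'
from h import *
c=shot('top','t2')
s,p,R=st(); print(p,s['contact_force'])
im=c['image'][165:275,240:440,::-1]; cv2.imwrite('pics/cropC.png',cv2.resize(im,(800,440),interpolation=cv2.INTER_CUBIC))
E
```

```text
[ 0.55116202 -0.31640662  0.25391119] [ 2.75481711 -1.10230354  5.66077725]
```

View pics/cropC.png

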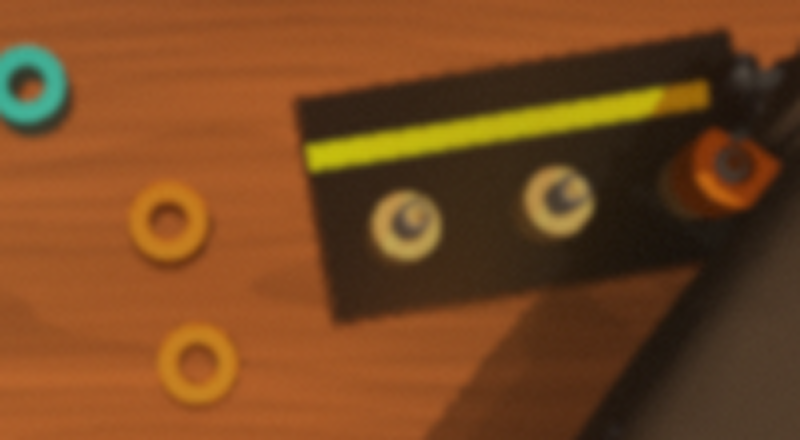

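Sleeve 1 is on post 3 and the other sleeves are unmoved at (169,221) and (197,363). Next is sleeve 2.

drive_tool(
  moves=[
    [[0,0,0],[0.0036,0.0553,0],0.07],
    [[0,0,0],[0.0036,0.0553,0],0.07],
    [[0,0,0],[0.0036,0.0553,0],0.07],
    [[0,0,0],[0.0036,0.0553,0],0.07],
    [[0,0,0],[0.0036,0.0553,0],0.07],
  ],
)

```text
time: 6.5
eef_pos: [0.5291, -0.0361, 0.2414]
tcp_rot: [-0.001, 1.0, 0.0, -0.0]
contact_force: [0.3, -0.5, -0.9]
opening: 0.816
finger_force: 0.0
```

drive_tool(
  moves=[
    [[0,0,0],[0.0036,0.0553,0.02],0.07],
    [[0,0,0],[0,0,0.06],0.07],
    [[0,0,0],[0,0,0.05],0.07],
    [[0,0,0],[0,0,0.03],0.07],
    [[0,0,0],[0,0,0],0.07],
  ],
)

```text
time: 7.12
eef_pos: [0.5232, 0.0178, 0.0788]
tcp_rot: [-0.001, 1.0, 0.001, -0.004]
contact_force: [0.2, -0.1, 0.9]
opening: 0.818
finger_force: 0.0
```

Run:
```python
from h import *
c=shot('wrist','w3')
s,p,R=st(); print(p)
print('sleeve2 top pred',proj(c,(.5298,.0157,.05)),'s3',proj(c,(.4425,.0007,.05)),'under tcp',proj(c,[p[0],p[1],.05]))
t=shot('top','t3'); im=t['image'][165:275,240:440,::-1]; cv2.imwrite('pics/cropD.png',np.hstack([cv2.resize(im,(400,300)),cv2.resize(c['image'][:,:,::-1],(400,300))]))
print('seated top pred',(np.array(proj(t,(.5483,-.3166,.11)))-[240,165])*[2,300/110])
```

```text
[0.52510848 0.0173324  0.08117996]
sleeve2 top pred (np.float64(273.14025472883264), np.float64(281.73168828670896)) s3 (np.float64(238.76450128660116), np.float64(107.53815963433111)) under tcp (np.float64(276.2251750407698), np.float64(273.7622800893196))
seated top pred [367.4635292  109.19739213]
```

View pics/cropD.png

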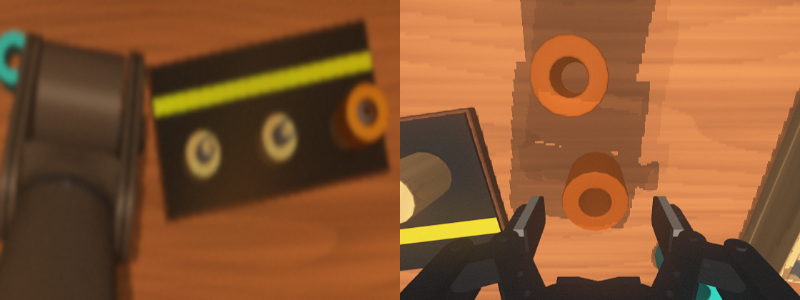

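The seated sleeve's top is at (366,110), as predicted for fully down. The wrist view shows sleeve 2 at (273,283), also as predicted.

drive_tool(
  moves=[
    [[0,0,0],[-0.005,-0.0016,0.025],0.07],
    [[0,0,0],[0,0,0.023],0.07],
    [[0,0,0],[0,0,0],0.04],
    [[0,0,0],[0,0,0],0.04],
    [[0,0,0],[0,0,0],0.04],
  ],
)

```text
time: 7.85
eef_pos: [0.5322, 0.0149, 0.036]
tcp_rot: [-0.0, 1.0, -0.0, 0.002]
contact_force: [-0.9, 0.5, -0.1]
opening: 0.574
finger_force: 31.1
```

drive_tool(
  moves=[
    [[0,0,0],[0,0,0],0.04],
    [[0,0,0],[0,0,-0.05],0.04],
    [[0,0,0],[0,0,-0.055],0.04],
    [[0,0,0],[0,-0.01,-0.03],0.04],
    [[0,0,0],[-0.001,-0.055,0],0.04],
  ],
)

```text
time: 8.48
eef_pos: [0.5343, -0.0493, 0.1738]
tcp_rot: [-0.002, 1.0, -0.001, 0.004]
contact_force: [0.9, -0.1, -0.3]
opening: 0.577
finger_force: 31.6
```

drive_tool(
  moves=[
    [[0,0,0],[-0.001,-0.055,0],0.04],
    [[0,0,0],[-0.001,-0.055,0],0.04],
    [[0,0,0],[-0.001,-0.055,0],0.04],
    [[0,0,0],[-0.001,-0.008,0],0.04],
    [[0,0,0],[0,0,0],0.04],
  ],
)

```text
time: 9.1
eef_pos: [0.5359, -0.2231, 0.1692]
tcp_rot: [0.0, 1.0, 0.0, -0.0]
contact_force: [0.3, 0.5, -0.9]
opening: 0.575
finger_force: 31.6
```

Run:
```python
from h import *
c=shot('wrist','w4')
s,p,R=st(); print(p,s['opening'])
im=c['image']; h=cv2.cvtColor(im,cv2.COLOR_RGB2HSV)
print('top ring pred (sleeve centred)',proj(c,p+[0,0,.018]))
cv2.imwrite('pics/w4c.png',im[150:420,140:420,::-1])
print('post2 top',proj(c,(.535,-.2225,.104)), 'shoulder',proj(c,(.535,-.2225,.06)))
```

```text
[ 0.53586287 -0.22218836  0.16909638] 0.5722233518791333
top ring pred (sleeve centred) (np.float64(279.3972593109912), np.float64(326.8497158953961))
post2 top (np.float64(278.1425377774855), np.float64(241.5127064126244)) shoulder (np.float64(278.0202844784302), np.float64(218.77523520458772))
```

drive_tool(
  moves=[
    [[0,0,0],[-0.0005,0,0.02],0.04],
    [[0,0,0],[0,0,0.02],0.04],
    [[0,0,0],[0,0,0.02],0.04],
    [[0,0,0],[0,0,0.012],0.04],
    [[0,0,0],[0,0,0.004],0.04],
  ],
)

```text
time: 9.78
eef_pos: [0.5361, -0.2223, 0.0949]
tcp_rot: [-0.0, 1.0, 0.002, -0.002]
contact_force: [-10.5, 5.9, 25.8]
opening: 0.572
finger_force: 33.7
```

Contact is at the expected height (25 N). I'll release, lift and go to sleeve 3.

drive_tool(
  moves=[
    [[0,0,0],[0,0,0],0.065],
    [[0,0,0],[0,0,0],0.065],
    [[0,0,0],[0,0,-0.03],0.065],
    [[0,0,0],[0,0,-0.06],0.065],
    [[0,0,0],[0,0,-0.05],0.065],
  ],
)

```text
time: 10.4
eef_pos: [0.5366, -0.223, 0.2348]
tcp_rot: [-0.0, 1.0, 0.0, 0.0]
contact_force: [0.5, 0.4, 0.6]
opening: 0.761
finger_force: 0.0
```

drive_tool(
  moves=[
    [[0,0,0],[0.02,0.045,0],0.07],
    [[0,0,0],[0.022,0.05,0],0.07],
    [[0,0,0],[0.022,0.05,0],0.07],
    [[0,0,0],[0.022,0.05,0],0.07],
    [[0,0,0],[0.006,0.028,0],0.07],
  ],
)

```text
time: 11.02
eef_pos: [0.443, 0.002, 0.2327]
tcp_rot: [-0.001, 1.0, 0.0, -0.0]
contact_force: [0.8, -0.9, -0.6]
opening: 0.821
finger_force: 0.0
```

drive_tool(
  moves=[
    [[0,0,0],[0,0,0.06],0.07],
    [[0,0,0],[0,0,0.06],0.07],
    [[0,0,0],[0,0,0.03],0.07],
    [[0,0,0],[0,0,0],0.07],
  ],
)

```text
time: 11.52
eef_pos: [0.442, 0.0006, 0.0805]
tcp_rot: [-0.0, 1.0, 0.001, -0.003]
contact_force: [-0.0, 1.4, 0.0]
opening: 0.819
finger_force: 0.0
```

Run:
```python
from h import *
c=shot('wrist','w5')
s,p,R=st(); print(p)
print('s3',proj(c,(.4425,.0007,.05)))
t=shot('top','t5'); im=t['image'][165:275,240:440,::-1]; cv2.imwrite('pics/cropE.png',np.hstack([cv2.resize(im,(400,300)),cv2.resize(c['image'][:,:,::-1],(400,300))]))
print('seated top pred',[(np.array(proj(t,X))-[240,165])*[2,300/110] for X in((.5483,-.3166,.11),(.535,-.2225,.11))])
```

```text
[4.43937033e-01 1.13133841e-04 8.26744622e-02]
s3 (np.float64(277.34067763973934), np.float64(269.82252024585716))
seated top pred [array([367.4635292 , 109.19739213]), array([287.677271  , 127.09246648])]
```

View pics/cropE.png

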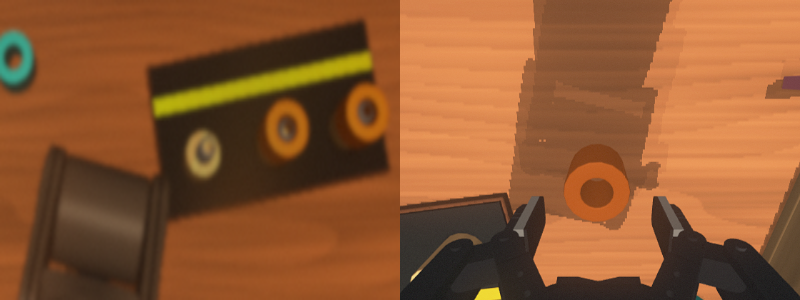

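Sleeve 2 is seated (its top at (288,128) matches). Sleeve 3's ring is at (275,267) in the wrist frame, about 1–3 mm from the estimate. I'll grasp it and carry it to post 1.

drive_tool(
  moves=[
    [[0,0,0],[0.003,0,0.025],0.07],
    [[0,0,0],[0,0,0.025],0.07],
    [[0,0,0],[0,0,0],0.04],
    [[0,0,0],[0,0,0],0.04],
    [[0,0,0],[0,0,0],0.04],
  ],
)

```text
time: 12.25
eef_pos: [0.4429, -0.0003, 0.0349]
tcp_rot: [-0.0, 1.0, -0.0, 0.002]
contact_force: [-0.0, 0.3, -0.1]
opening: 0.572
finger_force: 31.1
```

drive_tool(
  moves=[
    [[0,0,0],[0,0,0],0.04],
    [[0,0,0],[0,0,-0.05],0.04],
    [[0,0,0],[0,0,-0.055],0.04],
    [[0,0,0],[-0.005,-0.01,-0.03],0.04],
    [[0,0,0],[-0.025,-0.04,0],0.04],
  ],
)

```text
time: 12.88
eef_pos: [0.4732, -0.0498, 0.1723]
tcp_rot: [-0.002, 1.0, -0.001, 0.004]
contact_force: [0.7, -0.2, -1.5]
opening: 0.572
finger_force: 31.6
```

drive_tool(
  moves=[
    [[0,0,0],[-0.025,-0.04,0],0.04],
    [[0,0,0],[-0.026,-0.0385,0],0.04],
    [[0,0,0],[0,0,0],0.04],
    [[0,0,0],[0,0,0],0.04],
  ],
)

```text
time: 13.38
eef_pos: [0.522, -0.1281, 0.168]
tcp_rot: [0.0, 1.0, 0.0, -0.001]
contact_force: [0.1, 0.1, -0.8]
opening: 0.572
finger_force: 31.6
```

drive_tool(
  moves=[
    [[0,0,0],[-0.001,0,0.02],0.04],
    [[0,0,0],[0,0,0.02],0.04],
    [[0,0,0],[0,0,0.02],0.04],
    [[0,0,0],[0,0,0.012],0.04],
    [[0,0,0],[0,0,0.004],0.04],
  ],
)

```text
time: 14.0
eef_pos: [0.5229, -0.128, 0.0944]
tcp_rot: [-0.001, 1.0, 0.0, -0.002]
contact_force: [-11.4, 2.3, 26.1]
opening: 0.575
finger_force: 34.1
```

drive_tool(
  moves=[
    [[0,0,0],[0,0,0],0.065],
    [[0,0,0],[0,0,0],0.065],
    [[0,0,0],[0,0,-0.03],0.065],
    [[0,0,0],[0,0,-0.06],0.065],
    [[0,0,0],[0,0,-0.06],0.065],
  ],
)

```text
time: 14.62
eef_pos: [0.523, -0.1278, 0.2432]
tcp_rot: [-0.0, 1.0, 0.001, -0.001]
contact_force: [1.2, -1.2, -0.3]
opening: 0.761
finger_force: 0.0
```

Three sleeves are pushed down. I'll turn the tool so that its jaws close across the panes' thickness, checking on the way.

drive_tool(
  moves=[
    [[0,0,0.18],[0,0,-0.03],0.05],
    [[0,0,0.18],[0,0,0],0.05],
    [[0,0,0.18],[0,0,0],0.05],
    [[0,0,0.18],[0,0,0],0.05],
    [[0,0,0.18],[0,0,0],0.05],
  ],
  grip_force=60,
)

```text
time: 15.25
eef_pos: [0.5234, -0.128, 0.272]
tcp_rot: [0.437, 0.899, 0.0, -0.0]
contact_force: [0.5, -1.6, -0.6]
opening: 0.585
finger_force: 0.0
```

drive_tool(
  moves=[
    [[0,0,0.18],[0,0,0],0.05],
    [[0,0,0.18],[0,0,0],0.05],
    [[0,0,0.18],[0,0,0],0.05],
    [[0,0,0.18],[0,0,0],0.05],
    [[0,0,0.1],[0,0,0],0.05],
  ],
)

```text
time: 15.88
eef_pos: [0.5234, -0.128, 0.2719]
tcp_rot: [0.759, 0.651, 0.0, -0.0]
contact_force: [0.1, -0.2, -0.3]
opening: 0.586
finger_force: 0.0
```

```bash
cat >> h.py <<'E'
C2=np.array([.535,-.2225]); YR=.140; YS=-.148
def Rz(a): return Ro.from_rotvec([0,0,a])
BASE=Ro.from_matrix(np.array([[0,1,0],[1,0,0],[0,0,-1.]]))  # x_t=+y, y_t=+x, z_t=-z
def tgt(yaw,tilt=0): # tilt: top towards -x
    return Rz(yaw)*Ro.from_rotvec([0,-tilt,0])*BASE
def rackp(x,y,z): return np.r_[C2,0]+Rz(YR).apply([x,y,z])
def need(P,Rt):
    s,p,R=st(); np.set_printoptions(precision=4,suppress=True)
    dr=(R.inv()*Rt); print('at',p,'turn',dr.as_rotvec(),'shift(now axes)',R.inv().apply(P-p),'shift(after turn)',Rt.inv().apply(P-p),'F',s['contact_force'],'op',s['opening'])
E
python3 - <<'E'
from h import *
need(np.array([.5945,.2134,.25]),tgt(YS))
s,_,_=st(); print(s['qpos'],s['time'])
E
```

```text
at [ 0.5234 -0.128   0.2719] turn [-0.0005 -0.0008 -0.0045] shift(now axes) [0.3482 0.0184 0.0222] shift(after turn) [0.3482 0.02   0.0219] F [ 0.0945 -0.2373 -0.2722] op 0.5857061991455507
[-0.4285 -0.0335  1.8858  0.0006  1.2899 -0.2762] 15.875
```

drive_tool(
  moves=[
    [[0,0,0],[0.058,0.0032,0],0.05],
    [[0,0,0],[0.058,0.0032,0],0.05],
    [[0,0,0],[0.058,0.0032,0],0.05],
    [[0,0,0],[0.058,0.0032,0],0.05],
    [[0,0,0],[0.058,0.0032,0],0.05],
  ],
)

```text
time: 16.5
eef_pos: [0.5823, 0.1582, 0.2721]
tcp_rot: [0.758, 0.653, 0.0, -0.0]
contact_force: [1.6, -0.4, 0.2]
opening: 0.585
finger_force: 0.0
```

drive_tool(
  moves=[
    [[0,0,0],[0.058,0.003,0.02],0.05],
    [[0,0,0],[0,0,0],0.05],
    [[0,0,0],[0,0,0],0.05],
  ],
)

```text
time: 16.88
eef_pos: [0.5936, 0.213, 0.2518]
tcp_rot: [0.757, 0.653, -0.0, -0.0]
contact_force: [-0.2, -0.8, 0.5]
opening: 0.584
finger_force: 0.0
```

Run:
```python
from h import *
need(np.array([.5945,.2134,.152]),tgt(YS))
c=shot('wrist','w6')
print('white top',proj(c,(.5945,.2134,.182)),'brass',proj(c,(.5302,.2292,.182)),'black',proj(c,(.4642,.234,.182)))
t=shot('top','t6'); im=t['image'][165:275,240:440,::-1]; cv2.imwrite('pics/cropF.png',np.hstack([cv2.resize(im,(400,300)),cv2.resize(c['image'][:,:,::-1],(400,300))]))
print('seated top pred',[(np.array(proj(t,X))-[240,165])*[2,300/110] for X in((.5483,-.3166,.11),(.535,-.2225,.11),(.5218,-.1285,.11))])
```

```text
at [0.5936 0.213  0.2518] turn [-0.0009  0.0005 -0.0001] shift(now axes) [0.0005 0.0009 0.0998] shift(after turn) [0.0005 0.0008 0.0998] F [-0.2454 -0.8015  0.537 ] op 0.5841785842857004
white top (np.float64(277.8068825742326), np.float64(240.61569222796825)) brass (np.float64(173.82846755435736), np.float64(231.72293202351761)) black (np.float64(71.40353267923021), np.float64(239.07614768433893))
seated top pred [array([367.4635, 109.1974]), array([287.6773, 127.0925]), array([207.5738, 144.9581])]
```

View pics/cropF.png

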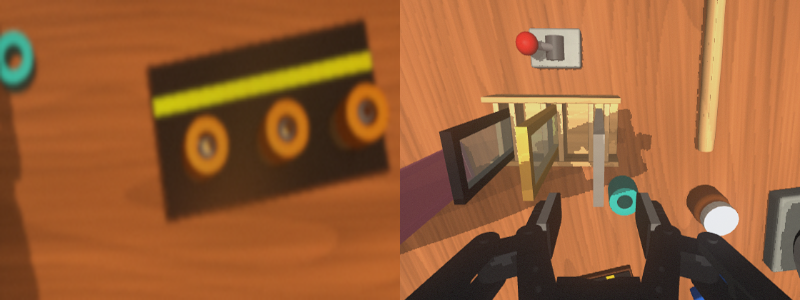

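All three sleeves are seated as predicted ((207,145), (288,128), (367,109)). The wrist view shows the white pane centred between the fingers (x≈277), with brass and black at 174 and 69. I'll go down and grip white.

drive_tool(
  moves=[
    [[0,0,0],[0.0005,0.0008,0.04],0.05],
    [[0,0,0],[0,0,0.04],0.05],
    [[0,0,0],[0,0,0.02],0.05],
    [[0,0,0],[0,0,0],0.05],
    [[0,0,0],[0,0,0],0.003],
  ],
)

```text
time: 17.6
eef_pos: [0.5962, 0.2131, 0.1545]
tcp_rot: [0.758, 0.652, 0.002, 0.001]
contact_force: [-1.1, -0.1, 0.5]
opening: 0.386
finger_force: 0.0
```

drive_tool(
  moves=[
    [[0,0,0],[0,0,0],0.003],
    [[0,0,0],[0,0,0],0.003],
    [[0,0,0],[0,0,0],0.003],
    [[0,0,0],[0,0,0],0.003],
    [[0,0,0],[0,0,0],0.003],
  ],
)

```text
time: 18.23
eef_pos: [0.5957, 0.2135, 0.1546]
tcp_rot: [0.758, 0.653, 0.001, 0.001]
contact_force: [-2.1, -0.0, 6.0]
opening: 0.111
finger_force: 59.8
```

drive_tool(
  moves=[
    [[0,0,0],[0,0,-0.03],0.003],
    [[0,0,0],[0,0,-0.05],0.003],
    [[0,0,0],[0,0,-0.045],0.003],
    [[0,0,0],[-0.04,0.008,0],0.003],
    [[0,0,0],[-0.058,0.01,0],0.003],
  ],
)

```text
time: 18.85
eef_pos: [0.5979, 0.1138, 0.2772]
tcp_rot: [0.757, 0.654, 0.0, 0.0]
contact_force: [-0.0, -0.2, -3.4]
opening: 0.107
finger_force: 58.9
```

drive_tool(
  moves=[
    [[0,0,0],[-0.058,0.01,0],0.003],
    [[0,0,0],[-0.058,0.01,0],0.003],
    [[0,0,0],[-0.058,0.01,0],0.003],
    [[0,0,0],[-0.058,0.01,0],0.003],
    [[0,0,0],[-0.058,0.01,0],0.003],
  ],
)

```text
time: 19.48
eef_pos: [0.6039, -0.1822, 0.276]
tcp_rot: [0.758, 0.653, -0.0, -0.001]
contact_force: [1.3, 0.6, -2.5]
opening: 0.112
finger_force: 58.9
```

```bash
cat >> h.py <<'E'
def place(y,d,tilt,x=.058): # TCP for a pane gripped d above its lower edge
    c,s=np.cos(tilt),np.sin(tilt); return rackp(x+.005*c-s*d,y,.015+.005*s+c*d)
E
python3 - <<'E'
from h import *
T=np.radians(18); P=place(-.095,.1426,T); print(P); need(P+[0,0,.06],tgt(YR,T))
E
```

```text
[ 0.5667632  -0.31396253  0.15216574]
at [ 0.6039 -0.1822  0.276 ] turn [-0.3132  0.0447 -0.2866] shift(now axes) [-0.1358 -0.0171  0.0638] shift(after turn) [-0.1253 -0.0722  0.0437] F [ 1.2577  0.6175 -2.4917] op 0.1120957178916906
```

drive_tool(
  moves=[
    [[-0.1044,0.0149,-0.0955],[0,0,0],0.003],
    [[-0.1044,0.0149,-0.0955],[0,0,0],0.003],
    [[-0.1044,0.0149,-0.0955],[0,0,0],0.003],
    [[0,0,0],[-0.042,0,0],0.003],
    [[0,0,0],[-0.042,0,0],0.003],
  ],
)

```text
time: 20.1
eef_pos: [0.6153, -0.2639, 0.2758]
tcp_rot: [0.648, 0.746, 0.118, 0.102]
contact_force: [1.1, 0.4, -2.5]
opening: 0.104
finger_force: 59.5
```

drive_tool(
  moves=[
    [[0,0,0],[-0.041,0,0],0.003],
    [[0,0,0],[0,-0.035,0.02],0.003],
    [[0,0,0],[0,-0.037,0.024],0.003],
    [[0,0,0],[0,0,0],0.003],
    [[0,0,0],[0,0,0],0.003],
  ],
)

```text
time: 20.72
eef_pos: [0.5682, -0.3123, 0.2137]
tcp_rot: [0.648, 0.745, 0.118, 0.104]
contact_force: [-0.2, 0.2, -1.9]
opening: 0.103
finger_force: 59.8
```

Run:
```python
from h import *
T=np.radians(18); P=place(-.095,.1426,T); need(P+[0,0,.06],tgt(YR,T)); need(P,tgt(YR,T))
```

```text
at [ 0.5682 -0.3123  0.2137] turn [0.002  0.0017 0.    ] shift(now axes) [-0.0015 -0.0021  0.001 ] shift(after turn) [-0.0015 -0.0021  0.001 ] F [-0.2068  0.1779 -1.9473] op 0.10348311634670938
at [ 0.5682 -0.3123  0.2137] turn [0.002  0.0017 0.    ] shift(now axes) [-0.0014 -0.0207  0.058 ] shift(after turn) [-0.0015 -0.0206  0.058 ] F [-0.2068  0.1779 -1.9473] op 0.10348311634670938
```

drive_tool(
  moves=[
    [[0,0,0],[-0.0014,-0.007,0.018],0.003],
    [[0,0,0],[0,-0.006,0.018],0.003],
    [[0,0,0],[0,-0.004,0.012],0.003],
    [[0,0,0],[0,-0.002,0.006],0.003],
    [[0,0,0],[0,-0.001,0.003],0.003],
  ],
)

```text
time: 21.35
eef_pos: [0.5666, -0.3137, 0.1524]
tcp_rot: [0.648, 0.745, 0.118, 0.103]
contact_force: [0.2, 0.3, -2.1]
opening: 0.111
finger_force: 59.6
```

Run:
```python
from h import *
T=np.radians(18); P=place(-.095,.1426,T); need(P,tgt(YR,T))
```

```text
at [ 0.5666 -0.3137  0.1524] turn [ 0.0009  0.0005 -0.0001] shift(now axes) [-0.0003  0.0001  0.0002] shift(after turn) [-0.0003  0.0001  0.0002] F [ 0.2205  0.2724 -2.0537] op 0.11145086996891497
```

drive_tool(
  moves=[
    [[0,0,0],[0,-0.0006,0.002],0.003],
    [[0,0,0],[0,0,0],0.003],
  ],
)

```text
time: 21.6
eef_pos: [0.567, -0.3142, 0.1521]
tcp_rot: [0.648, 0.745, 0.118, 0.104]
contact_force: [-1.2, 0.1, 0.6]
opening: 0.109
finger_force: 60.3
```

drive_tool(
  moves=[
    [[0,0,0],[0,-0.0004,0.001],0.003],
    [[0,0,0],[0,0,0],0.003],
  ],
)

```text
time: 21.85
eef_pos: [0.5672, -0.3143, 0.152]
tcp_rot: [0.648, 0.745, 0.118, 0.104]
contact_force: [-4.6, 1.5, 5.8]
opening: 0.11
finger_force: 61.3
```

drive_tool(
  moves=[
    [[0,0,0],[0,0,0],0.018],
    [[0,0,0],[0,0,0],0.028],
    [[0,0,0],[0,0,0],0.04],
    [[0,0,0],[0,0,0],0.04],
    [[0,0,0],[0,0,-0.02],0.04],
  ],
)

```text
time: 22.48
eef_pos: [0.5595, -0.3137, 0.1672]
tcp_rot: [0.648, 0.746, 0.118, 0.101]
contact_force: [0.6, -1.0, 0.1]
opening: 0.47
finger_force: 0.0
```

drive_tool(
  moves=[
    [[0,0,0],[0,0,-0.04],0.04],
    [[0,0,0],[0,0,-0.05],0.04],
    [[0,0,0],[0,0,0],0.04],
    [[0,0,0],[0,0,0],0.04],
  ],
)

```text
time: 22.98
eef_pos: [0.5325, -0.3185, 0.2553]
tcp_rot: [0.648, 0.745, 0.118, 0.104]
contact_force: [-0.6, 1.1, -0.2]
opening: 0.47
finger_force: 0.0
```

Run:
```python
from h import *
need(np.array([.5302,.2292,.27]),tgt(YS))
c=shot('scene','s7'); w=shot('wrist','w7')
im=c['image'][110:250,110:310,::-1]
cv2.imwrite('pics/cropG.png',np.hstack([cv2.resize(im,(480,336),interpolation=cv2.INTER_CUBIC),cv2.resize(w['image'][:,:,::-1],(320,336))]))
# predictions for a 20 deg lean
T=np.radians(20); u=np.array([-np.sin(T),0,np.cos(T)]); n=np.array([np.cos(T),0,np.sin(T)])
for k in (0,.17):
  for y in(-.13,-.06):
    X=rackp(*(np.array([.058,y,.015])+.01*n+k*u)); print((np.array(proj(c,X))-[110,110])*2.4)
```

```text
at [ 0.5325 -0.3185  0.2553] turn [ 0.3141 -0.0434  0.2855] shift(now axes) [0.5427 0.0751 0.0079] shift(after turn) [ 0.5414 -0.0831 -0.0147] F [-0.6266  1.1079 -0.1821] op 0.46968276278709103
[ 48.4457 277.0204]
[119.1818 274.7721]
[ 23.4633 106.8535]
[ 98.459  104.7095]
```

View pics/cropG.png

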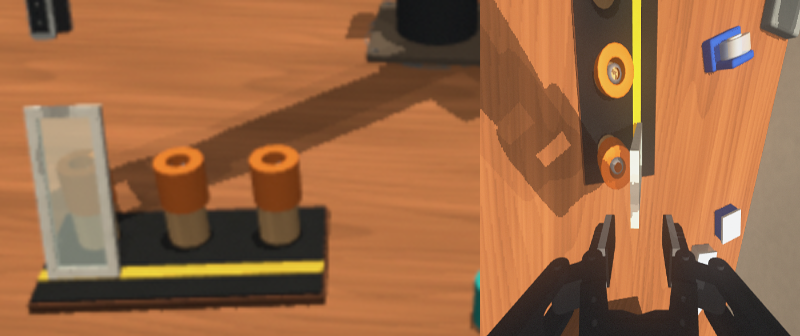

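White is leaning as predicted: corners at (48,278), (119,275), (25,107), (102,104). Next is brass.

drive_tool(
  moves=[
    [[0.1047,-0.0145,0.0952],[0,0,0],0.05],
    [[0.1047,-0.0145,0.0952],[0,0,0],0.05],
    [[0.1047,-0.0145,0.0952],[0,0,0],0.05],
    [[0,0,0],[0.058,-0.009,-0.01],0.05],
    [[0,0,0],[0.058,-0.009,-0.005],0.05],
  ],
)

```text
time: 23.7
eef_pos: [0.5319, -0.1997, 0.2674]
tcp_rot: [0.758, 0.652, -0.0, -0.002]
contact_force: [0.7, 0.0, 0.5]
opening: 0.584
finger_force: 0.0
```

drive_tool(
  moves=[
    [[0,0,0],[0.058,-0.009,0],0.05],
    [[0,0,0],[0.058,-0.009,0],0.05],
    [[0,0,0],[0.058,-0.009,0],0.05],
    [[0,0,0],[0.058,-0.009,0],0.05],
    [[0,0,0],[0.058,-0.009,0],0.05],
  ],
)

```text
time: 24.32
eef_pos: [0.5294, 0.0945, 0.2681]
tcp_rot: [0.757, 0.653, -0.001, -0.002]
contact_force: [0.4, -0.4, -0.3]
opening: 0.584
finger_force: 0.0
```

drive_tool(
  moves=[
    [[0,0,0],[0.058,-0.009,0],0.05],
    [[0,0,0],[0.058,-0.009,0],0.05],
    [[0,0,0],[0.019,-0.002,0],0.05],
    [[0,0,0],[0,0,0],0.05],
  ],
)

```text
time: 24.82
eef_pos: [0.5299, 0.2296, 0.2685]
tcp_rot: [0.757, 0.654, -0.001, -0.001]
contact_force: [0.5, -0.6, -0.5]
opening: 0.588
finger_force: 0.0
```

Run:
```python
from h import *
need(np.array([.5302,.2292,.1545]),tgt(YS))
```

```text
at [0.5299 0.2296 0.2685] turn [-0.0032  0.0006  0.0025] shift(now axes) [-0.0003  0.0008  0.114 ] shift(after turn) [-0.0003  0.0004  0.114 ] F [ 0.484  -0.5983 -0.4743] op 0.587966277614762
```

drive_tool(
  moves=[
    [[0,0,0],[0,0.0008,0.045],0.05],
    [[0,0,0],[0,0,0.045],0.05],
    [[0,0,0],[0,0,0.024],0.05],
    [[0,0,0],[0,0,0],0.05],
    [[0,0,0],[0,0,0],0.003],
  ],
)

```text
time: 25.45
eef_pos: [0.5321, 0.228, 0.1571]
tcp_rot: [0.758, 0.652, 0.001, -0.0]
contact_force: [-0.4, -0.4, 0.2]
opening: 0.387
finger_force: 0.0
```

drive_tool(
  moves=[
    [[0,0,0],[0,0,0],0.003],
    [[0,0,0],[0,0,0],0.003],
    [[0,0,0],[0,0,0],0.003],
    [[0,0,0],[0,0,0],0.003],
    [[0,0,0],[0,0,0],0.003],
  ],
)

```text
time: 26.08
eef_pos: [0.5319, 0.2291, 0.1579]
tcp_rot: [0.757, 0.653, 0.001, 0.0]
contact_force: [-2.0, -1.0, 5.8]
opening: 0.11
finger_force: 59.9
```

drive_tool(
  moves=[
    [[0,0,0],[0,0,-0.03],0.003],
    [[0,0,0],[0,0,-0.05],0.003],
    [[0,0,0],[0,0,-0.05],0.003],
    [[0,0,0],[-0.04,0.014,0],0.003],
    [[0,0,0],[-0.055,0.019,0],0.003],
  ],
)

```text
time: 26.7
eef_pos: [0.5497, 0.1301, 0.286]
tcp_rot: [0.756, 0.654, 0.001, -0.0]
contact_force: [0.6, -0.1, -3.4]
opening: 0.109
finger_force: 59.0
```

drive_tool(
  moves=[
    [[0,0,0],[-0.055,0.019,0],0.003],
    [[0,0,0],[-0.055,0.019,0],0.003],
    [[0,0,0],[-0.055,0.019,0],0.003],
    [[0,0,0],[-0.055,0.019,0],0.003],
    [[0,0,0],[0,0,0],0.003],
  ],
)

```text
time: 27.32
eef_pos: [0.5924, -0.1026, 0.2841]
tcp_rot: [0.759, 0.651, -0.001, -0.001]
contact_force: [-0.6, 1.1, -2.8]
opening: 0.108
finger_force: 58.9
```

drive_tool(
  moves=[
    [[-0.1044,0.0149,-0.0955],[0,0,0],0.003],
    [[-0.1044,0.0149,-0.0955],[0,0,0],0.003],
    [[-0.1044,0.0149,-0.0955],[0,0,0],0.003],
    [[0,0,0],[0,0,0],0.003],
  ],
)

```text
time: 27.82
eef_pos: [0.5908, -0.0978, 0.2839]
tcp_rot: [0.648, 0.746, 0.118, 0.101]
contact_force: [-0.4, 0.5, -2.4]
opening: 0.112
finger_force: 59.2
```

Run:
```python
from h import *
T=np.radians(18); P=place(0,.1459,T); print(P); need(P+[0,0,.06],tgt(YR,T))
```

```text
[ 0.55249682 -0.22003431  0.15530423]
at [ 0.5908 -0.0978  0.2839] turn [-0.0032 -0.0022 -0.0006] shift(now axes) [-0.1159 -0.0733  0.0482] shift(after turn) [-0.1157 -0.0736  0.0483] F [-0.4093  0.4728 -2.3765] op 0.11230930075563406
```

drive_tool(
  moves=[
    [[-0.003,-0.002,0],[-0.058,0,0],0.003],
    [[0,0,0],[-0.058,0,0],0.003],
    [[0,0,0],[0,-0.035,0.022],0.003],
    [[0,0,0],[0,-0.038,0.026],0.003],
    [[0,0,0],[0,0,0],0.003],
  ],
)

```text
time: 28.45
eef_pos: [0.5516, -0.2193, 0.2112]
tcp_rot: [0.649, 0.745, 0.118, 0.098]
contact_force: [0.2, -0.6, -2.0]
opening: 0.108
finger_force: 59.5
```

Run:
```python
from h import *
T=np.radians(18); P=place(0,.1459,T); need(P,tgt(YR,T))
```

```text
at [ 0.5516 -0.2193  0.2112] turn [-0.0066 -0.0063 -0.0034] shift(now axes) [-0.0013 -0.0161  0.0536] shift(after turn) [-0.0009 -0.0165  0.0535] F [ 0.2126 -0.5968 -1.9974] op 0.10805154510205885
```

drive_tool(
  moves=[
    [[-0.004,-0.004,-0.002],[-0.001,-0.005,0.017],0.003],
    [[0,0,0],[0,-0.005,0.017],0.003],
    [[0,0,0],[0,-0.004,0.012],0.003],
    [[0,0,0],[0,-0.002,0.006],0.003],
    [[0,0,0],[0,0,0],0.003],
  ],
)

```text
time: 29.08
eef_pos: [0.5564, -0.2223, 0.1623]
tcp_rot: [0.647, 0.746, 0.119, 0.107]
contact_force: [-0.5, -0.3, -2.5]
opening: 0.109
finger_force: 59.4
```

Run:
```python
from h import *
T=np.radians(18); P=place(0,.1459,T); need(P,tgt(YR,T))
```

```text
at [ 0.5564 -0.2223  0.1623] turn [0.0067 0.0047 0.0025] shift(now axes) [ 0.0028 -0.0055  0.0055] shift(after turn) [ 0.0028 -0.0055  0.0056] F [-0.5423 -0.2524 -2.5406] op 0.10922092912184504
```

drive_tool(
  moves=[
    [[0,0,0],[0.001,-0.003,0.003],0.003],
    [[0,0,0],[0,0,0],0.003],
    [[0,0,0],[0,0,0],0.003],
  ],
)

```text
time: 29.45
eef_pos: [0.5545, -0.2219, 0.1594]
tcp_rot: [0.647, 0.746, 0.119, 0.108]
contact_force: [0.5, 0.4, -2.8]
opening: 0.105
finger_force: 59.4
```

Run:
```python
from h import *
T=np.radians(18); P=place(0,.1459,T); need(P,tgt(YR,T))
```

```text
at [ 0.5545 -0.2219  0.1594] turn [0.0079 0.006  0.0027] shift(now axes) [ 0.0022 -0.0029  0.0033] shift(after turn) [ 0.0022 -0.0029  0.0034] F [ 0.4921  0.3679 -2.8253] op 0.10528122058655494
```

drive_tool(
  moves=[
    [[0.006,0.004,0.002],[0.002,-0.003,0.002],0.003],
    [[0,0,0],[0,-0.0003,0.001],0.003],
    [[0,0,0],[0,0,0],0.003],
  ],
)

```text
time: 29.82
eef_pos: [0.5519, -0.2201, 0.1553]
tcp_rot: [0.648, 0.746, 0.118, 0.104]
contact_force: [-0.6, 0.6, -1.3]
opening: 0.104
finger_force: 59.8
```

drive_tool(
  moves=[
    [[0,0,0],[0,-0.0004,0.0015],0.003],
    [[0,0,0],[0,0,0],0.003],
  ],
)

```text
time: 30.08
eef_pos: [0.5523, -0.2204, 0.1552]
tcp_rot: [0.647, 0.746, 0.118, 0.104]
contact_force: [-4.7, 1.7, 6.1]
opening: 0.109
finger_force: 61.0
```

Foot contact. I'll release, retreat and go for black.

drive_tool(
  moves=[
    [[0,0,0],[0,0,0],0.018],
    [[0,0,0],[0,0,0],0.028],
    [[0,0,0],[0,0,0],0.04],
    [[0,0,0],[0,0,0],0.04],
    [[0,0,0],[0,0,-0.02],0.04],
  ],
)

```text
time: 30.7
eef_pos: [0.5448, -0.2202, 0.1712]
tcp_rot: [0.648, 0.746, 0.118, 0.102]
contact_force: [-0.6, -0.6, 0.7]
opening: 0.469
finger_force: 0.0
```

drive_tool(
  moves=[
    [[0,0,0],[0,0,-0.04],0.04],
    [[0,0,0],[0,0,-0.055],0.04],
    [[0,0,0],[0,0,0],0.04],
    [[0,0,0],[0,0,0],0.04],
  ],
)

```text
time: 31.2
eef_pos: [0.5164, -0.225, 0.2638]
tcp_rot: [0.648, 0.746, 0.118, 0.104]
contact_force: [-0.7, -0.7, 0.4]
opening: 0.472
finger_force: 0.0
```

drive_tool(
  moves=[
    [[0.1047,-0.0145,0.0952],[0,0,0],0.05],
    [[0.1047,-0.0145,0.0952],[0,0,0],0.05],
    [[0.1047,-0.0145,0.0952],[0,0,0],0.05],
    [[0,0,0],[0,0,0],0.05],
  ],
)

```text
time: 31.7
eef_pos: [0.517, -0.2243, 0.2609]
tcp_rot: [0.756, 0.654, -0.0, -0.002]
contact_force: [0.7, 0.0, -0.1]
opening: 0.58
finger_force: 0.0
```

Run:
```python
from h import *
need(np.array([.465,.234,.27]),tgt(YS))
c=shot('scene','s8'); cv2.imwrite('pics/cropH.png',cv2.resize(c['image'][110:250,110:310,::-1],(480,336)))
T=np.radians(20); u=np.array([-np.sin(T),0,np.cos(T)]); n=np.array([np.cos(T),0,np.sin(T)])
for k in (0,.17):
  for y in(-.035,.035):
    X=rackp(*(np.array([.058,y,.015])+.01*n+k*u)); print((np.array(proj(c,X))-[110,110])*2.4)
```

```text
at [ 0.517  -0.2243  0.2609] turn [-0.0028 -0.002   0.0031] shift(now axes) [ 0.446  -0.1177 -0.0079] shift(after turn) [ 0.4456 -0.119  -0.0091] F [ 0.6621  0.0197 -0.0915] op 0.5795861643153224
[144.3993 273.9706]
[214.8819 271.7303]
[125.1923 103.9452]
[199.9033 101.8093]
```

View pics/cropH.png

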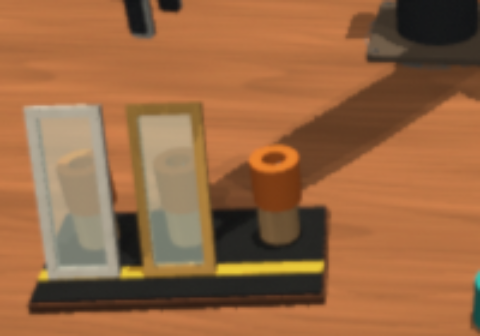

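Brass leans as predicted: corners (145,275), (214,273), (127,104), (202,102).

drive_tool(
  moves=[
    [[0,0,0.003],[0.0557,-0.0149,-0.002],0.05],
    [[0,0,0],[0.0557,-0.0149,-0.002],0.05],
    [[0,0,0],[0.0557,-0.0149,-0.002],0.05],
    [[0,0,0],[0.0557,-0.0149,-0.002],0.05],
    [[0,0,0],[0.0557,-0.0149,0],0.05],
  ],
)

```text
time: 32.38
eef_pos: [0.4834, 0.0631, 0.2705]
tcp_rot: [0.758, 0.652, 0.001, -0.0]
contact_force: [1.7, -0.1, 0.6]
opening: 0.585
finger_force: 0.0
```

drive_tool(
  moves=[
    [[0,0,0],[0.0557,-0.0149,0],0.05],
    [[0,0,0],[0.0557,-0.0149,0],0.05],
    [[0,0,0],[0.0557,-0.0149,0],0.05],
    [[0,0,0],[0,0,0],0.05],
    [[0,0,0],[0,0,0],0.05],
  ],
)

```text
time: 33.0
eef_pos: [0.4649, 0.233, 0.2703]
tcp_rot: [0.758, 0.652, -0.0, -0.0]
contact_force: [0.2, -0.4, 0.8]
opening: 0.583
finger_force: 0.0
```

Run:
```python
from h import *
need(np.array([.465,.234,.1545]),tgt(YS))
```

```text
at [0.4649 0.233  0.2703] turn [-0.0012  0.0001 -0.0013] shift(now axes) [0.001  0.0001 0.1158] shift(after turn) [0.001  0.     0.1158] F [ 0.1894 -0.4159  0.7642] op 0.5827278589323523
```

drive_tool(
  moves=[
    [[0,0,0],[0.001,0,0.045],0.05],
    [[0,0,0],[0,0,0.045],0.05],
    [[0,0,0],[0,0,0.026],0.05],
    [[0,0,0],[0,0,0],0.05],
    [[0,0,0],[0,0,0],0.003],
  ],
)

```text
time: 33.62
eef_pos: [0.4666, 0.2337, 0.1563]
tcp_rot: [0.759, 0.651, 0.001, 0.0]
contact_force: [0.6, 0.7, 0.1]
opening: 0.386
finger_force: 0.0
```

drive_tool(
  moves=[
    [[0,0,0],[0,0,0],0.003],
    [[0,0,0],[0,0,0],0.003],
    [[0,0,0],[0,0,0],0.003],
    [[0,0,0],[0,0,0],0.003],
    [[0,0,0],[0,0,0],0.003],
  ],
)

```text
time: 34.25
eef_pos: [0.4666, 0.2347, 0.157]
tcp_rot: [0.758, 0.652, 0.001, 0.001]
contact_force: [-0.7, -1.9, 6.3]
opening: 0.112
finger_force: 59.7
```

drive_tool(
  moves=[
    [[0,0,0],[0,0,-0.03],0.003],
    [[0,0,0],[0,0,-0.05],0.003],
    [[0,0,0],[0,0,-0.05],0.003],
    [[0,0,0],[-0.05,0,0],0.003],
    [[0,0,0],[-0.05,0.033,0],0.003],
  ],
)

```text
time: 34.88
eef_pos: [0.4818, 0.1307, 0.2849]
tcp_rot: [0.757, 0.653, 0.0, -0.0]
contact_force: [1.5, 0.3, -2.7]
opening: 0.108
finger_force: 59.4
```

drive_tool(
  moves=[
    [[0,0,0],[-0.05,0.043,0],0.003],
    [[0,0,0],[-0.05,0.043,0],0.003],
    [[0,0,0],[-0.05,0.043,0],0.003],
    [[0,0,0],[0,0,0],0.003],
    [[0,0,0],[0,0,0],0.003],
  ],
)

```text
time: 35.5
eef_pos: [0.5821, -0.0279, 0.2835]
tcp_rot: [0.758, 0.652, -0.001, -0.002]
contact_force: [0.3, 0.8, -3.4]
opening: 0.108
finger_force: 59.9
```

drive_tool(
  moves=[
    [[-0.1044,0.0149,-0.0955],[0,0,0],0.003],
    [[-0.1044,0.0149,-0.0955],[0,0,0],0.003],
    [[-0.1044,0.0149,-0.0955],[0,0,0],0.003],
    [[0,0,0],[0,0,0],0.003],
  ],
)

```text
time: 36.0
eef_pos: [0.5806, -0.0265, 0.284]
tcp_rot: [0.648, 0.745, 0.117, 0.102]
contact_force: [-0.5, 0.1, -2.5]
opening: 0.106
finger_force: 60.0
```

Run:
```python
from h import *
T=np.radians(18); P=place(.095,.145,T); print(P); need(P+[0,0,.06],tgt(YR,T))
```

```text
[ 0.53951562 -0.12592499  0.15444828]
at [ 0.5806 -0.0265  0.284 ] turn [-0.0023 -0.0005 -0.0012] shift(now axes) [-0.0928 -0.0732  0.0494] shift(after turn) [-0.0927 -0.0734  0.0492] F [-0.4886  0.093  -2.5113] op 0.10625996892777258
```

drive_tool(
  moves=[
    [[-0.002,0,-0.001],[-0.046,0,0],0.003],
    [[0,0,0],[-0.0465,0,0],0.003],
    [[0,0,0],[0,-0.035,0.022],0.003],
    [[0,0,0],[0,-0.038,0.027],0.003],
    [[0,0,0],[0,0,0],0.003],
  ],
)

```text
time: 36.62
eef_pos: [0.5378, -0.1251, 0.2098]
tcp_rot: [0.649, 0.745, 0.117, 0.097]
contact_force: [-0.6, 0.4, -2.6]
opening: 0.104
finger_force: 60.1
```

drive_tool(
  moves=[
    [[0,0,0],[0,-0.006,0.017],0.003],
    [[0,0,0],[0,-0.006,0.017],0.003],
    [[0,0,0],[0,-0.003,0.01],0.003],
    [[0,0,0],[0,0,0],0.003],
    [[0,0,0],[0,0,0],0.003],
  ],
)

```text
time: 37.25
eef_pos: [0.542, -0.1277, 0.1697]
tcp_rot: [0.648, 0.745, 0.119, 0.104]
contact_force: [0.8, -0.2, -3.2]
opening: 0.107
finger_force: 60.0
```

Run:
```python
from h import *
T=np.radians(18); P=place(.095,.145,T); need(P,tgt(YR,T))
```

```text
at [ 0.542  -0.1277  0.1697] turn [ 0.0036  0.0015 -0.0003] shift(now axes) [ 0.0021 -0.0069  0.0138] shift(after turn) [ 0.0021 -0.0068  0.0138] F [ 0.7779 -0.2261 -3.2417] op 0.10685228884747468
```

drive_tool(
  moves=[
    [[0.003,0,0],[0.002,-0.004,0.007],0.003],
    [[0,0,0],[0,-0.0025,0.005],0.003],
    [[0,0,0],[0,-0.0005,0.001],0.003],
    [[0,0,0],[0,0,0],0.003],
    [[0,0,0],[0,0,0],0.003],
  ],
)

```text
time: 37.88
eef_pos: [0.5386, -0.126, 0.1546]
tcp_rot: [0.648, 0.745, 0.118, 0.103]
contact_force: [0.1, -0.9, -3.3]
opening: 0.11
finger_force: 60.1
```

drive_tool(
  moves=[
    [[0,0,0],[0,-0.0006,0.0018],0.003],
    [[0,0,0],[0,0,0],0.003],
  ],
)

```text
time: 38.12
eef_pos: [0.5391, -0.1262, 0.1544]
tcp_rot: [0.648, 0.746, 0.118, 0.103]
contact_force: [-4.1, 0.5, 5.0]
opening: 0.111
finger_force: 61.4
```

drive_tool(
  moves=[
    [[0,0,0],[0,0,0],0.018],
    [[0,0,0],[0,0,0],0.028],
    [[0,0,0],[0,0,0],0.04],
    [[0,0,0],[0,0,0],0.04],
    [[0,0,0],[0,0,-0.02],0.04],
  ],
)

```text
time: 38.75
eef_pos: [0.5315, -0.1262, 0.17]
tcp_rot: [0.648, 0.745, 0.117, 0.101]
contact_force: [-0.1, -0.2, -0.4]
opening: 0.468
finger_force: 0.0
```

drive_tool(
  moves=[
    [[0,0,0],[0,0,-0.04],0.04],
    [[0,0,0],[0,0,-0.055],0.04],
    [[0,0,0],[0,0,0],0.04],
    [[0,0,0],[0,0,0],0.04],
  ],
)

```text
time: 39.25
eef_pos: [0.5032, -0.1306, 0.2618]
tcp_rot: [0.648, 0.745, 0.118, 0.103]
contact_force: [0.1, 0.6, -0.2]
opening: 0.47
finger_force: 0.0
```

drive_tool(
  moves=[
    [[0.1047,-0.0145,0.0952],[0,0,0],0],
    [[0.1047,-0.0145,0.0952],[0,0,0],0],
    [[0.1047,-0.0145,0.0952],[0,0,0],0],
    [[0,0,0],[0,0,0],0],
  ],
)

```text
time: 39.75
eef_pos: [0.5037, -0.1302, 0.2596]
tcp_rot: [0.757, 0.654, -0.001, -0.003]
contact_force: [0.1, -0.2, 0.4]
opening: -0.0
finger_force: 0.0
```

Run:
```python
from h import *
c=shot('scene','s9'); cv2.imwrite('pics/cropI.png',cv2.resize(c['image'][110:250,110:310,::-1],(480,336)))
# red ball, triangulate from scene and top
t=shot('top','t9'); O=[];D=[]
for k in (c,t):
    h=cv2.cvtColor(k['image'],cv2.COLOR_RGB2HSV); m=((h[...,0]<4)|(h[...,0]>175))&(h[...,1]>200)&(h[...,2]>90)
    n,l,s,ce=cv2.connectedComponentsWithStats(m.astype(np.uint8))
    u0,v0=proj(k,(.5256,.3378,.085)); 
    print('pred',u0,v0,[(s[i,4],ce[i]) for i in range(1,n) if np.hypot(*(ce[i]-[u0,v0]))<40])
    i=max((i for i in range(1,n) if np.hypot(*(ce[i]-[u0,v0]))<40),key=lambda i:s[i,4]); o,d=ray(k,*ce[i]); O.append(o);D.append(d/np.linalg.norm(d))
A=sum(np.eye(3)-np.outer(d,d) for d in D); b=sum((np.eye(3)-np.outer(d,d))@o for o,d in zip(O,D)); X=np.linalg.solve(A,b)
print('ball',X,[np.linalg.norm(np.cross(X-o,d)) for o,d in zip(O,D)])
need(np.array([X[0],X[1],.27]),tgt(YS))
```

```text
pred 422.12316490160754 194.28771888779437 [(np.int32(71), array([423.53521127, 199.74647887]))]
pred 146.66666256849987 222.6805193941062 [(np.int32(46), array([145.89130435, 222.54347826]))]
ball [0.52789358 0.34374813 0.07147293] [np.float64(0.00026613231656793824), np.float64(0.00026613231656805815)]
at [ 0.5029 -0.1303  0.2602] turn [-0.0043 -0.002   0.0016] shift(now axes) [ 0.4726 -0.0445 -0.0087] shift(after turn) [ 0.4725 -0.0452 -0.0098] F [-0.2643 -0.2315 -0.4198] op 0.00022809196494167483
```

View pics/cropI.png

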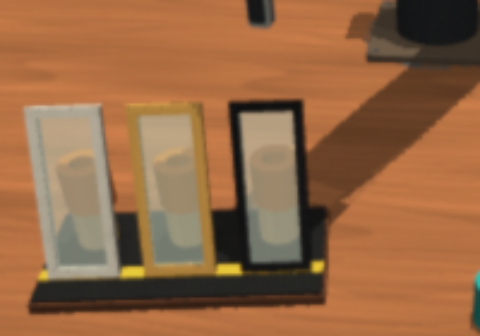

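Black leans too (corners (247,268), (306,264), (230,102), (301,101)), so all three panes are up. Next is the switch: its ball triangulates to (0.528, 0.344, 0.071). I'll come down with closed fingers on its robot side.

drive_tool(
  moves=[
    [[-0.004,-0.002,0.002],[0.059,-0.0106,0],0],
    [[0,0,0],[0.059,-0.0106,0],0],
    [[0,0,0],[0.059,-0.0106,0],0],
    [[0,0,0],[0.059,-0.0106,0],0],
    [[0,0,0],[0.059,-0.0106,0],0],
  ],
)

```text
time: 40.48
eef_pos: [0.4941, 0.1704, 0.2613]
tcp_rot: [0.758, 0.652, 0.001, 0.001]
contact_force: [1.0, 0.3, -0.4]
opening: -0.0
finger_force: 0.0
```

drive_tool(
  moves=[
    [[0,0,0],[0.059,-0.0106,0],0],
    [[0,0,0],[0.059,-0.0106,0],0],
    [[0,0,0],[0.059,-0.0106,0],0],
    [[0,0,0],[0,0,0],0],
    [[0,0,0],[0,0,0],0],
  ],
)

```text
time: 41.1
eef_pos: [0.4897, 0.3481, 0.2607]
tcp_rot: [0.758, 0.652, -0.0, 0.001]
contact_force: [0.4, -0.1, -0.8]
opening: -0.002
finger_force: 0.0
```

Run:
```python
from h import *
X=np.array([.5279,.3437,.0715]); xs=Rz(YS).apply([1,0,0])
need(X-.038*xs+[0,0,.0055],tgt(YS))
c=shot('wrist','w10'); h=cv2.cvtColor(c['image'],cv2.COLOR_RGB2HSV); m=((h[...,0]<4)|(h[...,0]>175))&(h[...,1]>200)&(h[...,2]>90)
n,l,s,ce=cv2.connectedComponentsWithStats(m.astype(np.uint8)); print(proj(c,X),[(s[i,4],ce[i],s[i,2:4]) for i in range(1,n) if s[i,4]>30])
```

```text
at [0.4897 0.3481 0.2607] turn [ 0.0009  0.002  -0.0014] shift(now axes) [0.0016 0.0003 0.1837] shift(after turn) [0.0013 0.0005 0.1837] F [ 0.3723 -0.0605 -0.7614] op -0.002170778884244584
(np.float64(315.8038604208798), np.float64(192.41307403719966)) []
```

drive_tool(
  moves=[
    [[0,0,0],[0.001,0,0.055],0],
    [[0,0,0],[0,0,0.055],0],
    [[0,0,0],[0,0,0.05],0],
    [[0,0,0],[0,0,0.022],0],
    [[0,0,0],[0,0,0],0],
  ],
)

```text
time: 41.78
eef_pos: [0.4894, 0.347, 0.0772]
tcp_rot: [0.759, 0.651, -0.002, 0.0]
contact_force: [-0.2, 0.0, 1.2]
opening: 0.0
finger_force: 0.0
```

drive_tool(
  moves=[
    [[0,0,0],[0,0.015,0],0],
    [[0,0,0],[0,0.015,0],0],
    [[0,0,0],[0,0.015,0],0],
    [[0,0,0],[0,0.012,0],0],
    [[0,0,0],[0,0.008,0],0],
  ],
)

```text
time: 42.4
eef_pos: [0.5538, 0.3397, 0.0794]
tcp_rot: [0.759, 0.651, -0.002, -0.001]
contact_force: [-15.3, 4.0, 10.6]
opening: -0.002
finger_force: 9.1
```

```bash
cat >> h.py <<'E'
def ball():
    O=[];D=[]
    for nm in('scene','top'):
        k=ctrl.read_camera(nm); h=cv2.cvtColor(k['image'],cv2.COLOR_RGB2HSV); m=((h[...,0]<4)|(h[...,0]>175))&(h[...,1]>200)&(h[...,2]>60)
        n,l,s,ce=cv2.connectedComponentsWithStats(m.astype(np.uint8)); u=np.array(proj(k,(.55,.34,.075)))
        i=max((i for i in range(1,n) if np.hypot(*(ce[i]-u))<45),key=lambda i:s[i,4],default=None)
        if i is None: print(nm,'none'); continue
        print(nm,ce[i],s[i,4]); o,d=ray(k,*ce[i]); O.append(o);D.append(d/np.linalg.norm(d))
    if len(O)==2:
        A=sum(np.eye(3)-np.outer(d,d) for d in D); b=sum((np.eye(3)-np.outer(d,d))@o for o,d in zip(O,D)); print('ball',np.linalg.solve(A,b))
E
python3 - <<'E'
from h import *
X=np.array([.5279,.3437,.0715]); xs=Rz(YS).apply([1,0,0])
need(X+.028*xs+[0,0,.0055],tgt(YS)); ball(); print('expected full over',X+.0527*xs)
E
```

```text
at [0.5538 0.3397 0.0794] turn [-0.0046  0.0018 -0.0041] shift(now axes) [0.0002 0.0018 0.0024] shift(after turn) [0.0002 0.0017 0.0024] F [-15.2779   3.9544  10.6281] op -0.0016452155910533619
scene [424.6024 213.2289] 83
top [151.     203.0714] 14
ball [0.5762 0.3355 0.0688]
expected full over [0.58   0.3359 0.0715]
```

drive_tool(
  moves=[
    [[0,0,0],[0,0.002,0],0],
    [[0,0,0],[0,-0.02,0],0],
    [[0,0,0],[0,-0.02,-0.03],0],
    [[0,0,0],[0,0,-0.06],0],
    [[0,0,0],[0,0,-0.06],0],
  ],
)

```text
time: 43.12
eef_pos: [0.5168, 0.3452, 0.2303]
tcp_rot: [0.758, 0.652, -0.001, 0.001]
contact_force: [0.4, 0.6, 0.3]
opening: -0.002
finger_force: 0.0
```

drive_tool(
  moves=[
    [[0,0,0],[0.03,-0.04,0],0],
    [[0,0,0],[0.03,-0.04,0],0],
    [[0,0,0],[0.03,0,0],0],
    [[0,0,0],[0,0,0],0],
    [[0,0,0],[0,0,0],0],
  ],
)

```text
time: 43.75
eef_pos: [0.4517, 0.4459, 0.2288]
tcp_rot: [0.758, 0.652, -0.0, 0.001]
contact_force: [-0.0, 0.1, 0.2]
opening: -0.001
finger_force: 0.0
```

Run:
```python
from h import *
s,p,R=st(); print(p,s['time'],s['contact_force']); ball()
c=shot('scene','s11'); im=c['image'][:,:,::-1]; cv2.imwrite('pics/fin.png',cv2.resize(im[100:280],(800,257)))
```

```text
[0.4517486  0.4458836  0.22876824] 43.75 [-0.04748242  0.12069408  0.17200296]
scene [424.60227273 212.81818182] 88
top [149.97777778 202.13333333] 45
ball [0.5778726  0.33591331 0.07155515]
```

View pics/fin.png

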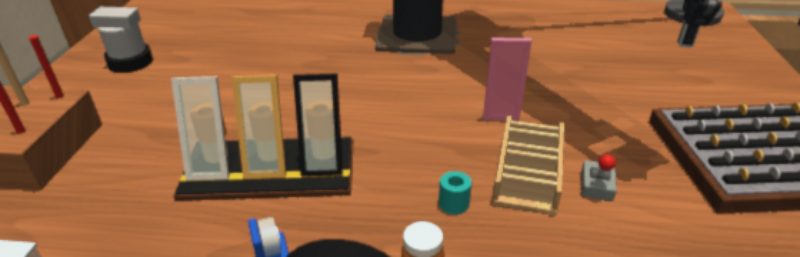

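The last view shows three panes leaning on the rack (white 200, brass 258, black 318). The stand is empty and the lever leans forward, with its ball at (607,160), about 50 mm over or roughly 0.95 rad. I'll hand it in.

```bash
python3 -c "
from h import *
print(ctrl.sign_off())"
```

```text
the job is handed in; nothing more can be done
None
```

I pushed all three sleeves down, leaned all three panes on them at about 20 degrees, threw the blower switch over to about 0.95 rad, and handed the job in at about 44 s; sign-off gave no verdict.

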